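Trap a panel in the squaring jig

TASK

Seat the loose flat wooden panel in the corner of the jig by pushing it along the base board, so that its long edge lies flat against the long fence and its end touches the fixed end stop, and push the sliding stop block up against the panel's other end so that the panel is trapped. Only push with the fingers: do not pinch, lift or tip the panel, and do not disturb the cup, dish, tin and brush standing around. Finish with the gripper clear.

Things in the scene. Friction and masses are not known exactly. Their poses are not given: they have to be found in the camera images.
- jig: Fixed jig: plywood board 220 (x) x 380 (y) x 12 mm, origin at the centre of its underside on the bench; yaw within 0.3 rad. A pale wooden fence along its far (+x) edge has its inner face at jig x = +85 mm; an end stop across the left (+y) end has its inner face at jig y = +165 mm. Both are 25 mm wide, top 42 mm above the bench. The near (-x) side is open; the sliding stop is at right (-y).
- panel: Loose dark wooden panel lying on the jig's board, 92 (x) x 130 (y) x 22 mm high, about 0.2 kg (varies). Origin: centre of its underside, 12 mm above the bench. Starts askew (up to 0.22 rad), its middle 35 to 61 mm short of its seat in both directions. Fully seated, its origin is at jig x = +39 mm, y = +100 mm, axes parallel to the jig's.
- stop (a joint): Travel (m) of the sliding stop block along the jig's +y; 0 = fully back, starts at 0 to 0.02, limit 0.15; stays where left, slides at about 2 N, may push the panel. Pale wood block 90 (jig x) x 88 (jig y) x 28 mm on the board, centred at jig x = +37.5 mm. Its front face is at jig y = -75 mm + joint value: it meets a fully seated panel at 0.110.
- stop_back (a point): Centre of the sliding stop block's back (-y) face, 26 mm above the bench: push here along the jig's +y. At jig x = +37.5 mm, y = -163 mm + joint value.
- cup: White paper cup, 72 mm wide, 85 mm tall, on the bench near the jig's near left corner; origin at the centre of its foot. Leave alone.
- dish: Small white bowl, 72 mm wide, 26 mm tall, on the bench near the jig's near right corner; origin at the centre of its foot. Leave alone.
- tin: Steel can, 66 mm wide, 85 mm tall, on the bench beyond the fence; origin at the centre of its foot. Leave alone.
- brush: Brush, 170 mm long, lying on the bench to the left of the end stop, roughly along the jig's x; its origin is at its underside. Leave alone.
Not all that is in view belongs to the job. Several things have the shape of the panel; the one meant has the colours described above.

How it is judged (in metres and radians):
At the end, for the whole second after the job is handed in: The panel lies flat on the board within 3 mm of the fence and of the end stop and parallel to the fence within 2 degrees; the sliding stop is within 3 mm of its place against the seated panel; everything at rest (x of panel in the frame of jig above 0.036 m and y of panel in the frame of jig above 0.097 m and angle between the y axis of panel and the y axis of jig, either way round below 0.035 rad and value of joint stop above 0.107 m and linear speed of panel below 0.01 m/s and angle between panel's own z axis and vertical below 0.03 rad and height (world z) of panel below 0.015 m); the robot touches nothing.
It fails at once if the panel is lifted (more than 6 mm) or tipped (more than 0.12 rad) (height (world z) of panel above 0.018 m or angle between panel's own z axis and vertical above 0.12 rad).
It fails at once if the cup is disturbed (moved more than 20 mm or tipped over) (distance of cup from where it was at the start of the episode above 0.02 m or angle between cup's own z axis and vertical above 0.3 rad).
It fails at once if the dish is disturbed (moved more than 20 mm or tipped over) (distance of dish from where it was at the start of the episode above 0.02 m or angle between dish's own z axis and vertical above 0.3 rad).
It fails at once if the tin is disturbed (moved more than 20 mm or tipped over) (distance of tin from where it was at the start of the episode above 0.02 m or angle between tin's own z axis and vertical above 0.3 rad).
It fails at once if the brush is disturbed (moved more than 20 mm or tipped over) (distance of brush from where it was at the start of the episode above 0.02 m).
It also fails if it takes over 58 s, if anything falls off the work surface, if the arm or the gripper's body presses on something with over 40 N, if the wrist force passes 120 N, or if a joint passes its speed limit or range.

ROBOT

A 7-joint arm with a two-finger parallel gripper is mounted at the origin on the work surface. World frame = base frame: x ahead of the robot, y to its left, z up, the work surface at z = 0. Lengths are in m, angles in degrees, forces in N, time in s.
With the tool pointing down it reaches from about 0.425 to 0.875 m from the base axis. Payload 4.7 kg.
Tool frame: the origin (TCP) lies at the very end of the fingers, on their centre line; the grasp point (between the pads) lies 19 mm behind it; z points along the fingers, y is the line along which they close (so a half turn about z gives the same grasp; the last joint's range is limited). The gripper opens to 87 mm and grips with 3 to 60 N. Pads are 19 mm wide; open, the fingers measure 117 mm over their backs; the gripper's body (75 mm by 190 mm) begins 51 mm behind the grasp point.
Start: joints at [68.13, 18.392, -4.016, 83.108, 1.295, 78.541, -3.26], TCP at [0.251, -0.6, 0.223] pointing down, gripper open.
Joint ranges: [-163.93, 163.93], [-17.29, 119.83], [-79.2, 71.16], [3.27, 140.29], [-89.18, 269.18], [5.43, 117.66], [-154.24, 154.24]. Speed limits (degrees/s): [147.25, 147.25, 180, 180, 180, 180, 180].

INTERFACE

Orientations are given as [roll, pitch, yaw] about the fixed x, y, z axes, in that order (R = Rz(yaw) Ry(pitch) Rx(roll)).
In Python, from cell import get_obs, cams, ticket, finder gives the robot as it stands.
- The arm moves only by the shell command python3 -m creep 'ROWS' [FORCE]. ROWS is text: rows parted by semicolons, each of 5 numbers parted by spaces: the shift along the world's x, y, z in m, then the turn about the world's z in degrees, then the finger opening in m, from 0 to 0.087. A call has 1 to 8 rows; each row shifts and turns the commanded pose from where the row before left it; what a row does not reach is not made up. A row lasts 1/8 s, in which the tool goes at most 62.5 mm and 10.7 degrees, less where a joint would pass 70% of its speed; a pose out of reach is approached as far as the arm can. A call with a gripper value outside its range is refused whole. The fingers move at their own pace and stop on an object; FORCE is the grip in N (left out, the last holds). Time passes only in rows, so rows that do not move let the fingers close. It gives the time, the measured TCP pose, the force, the opening and the grip force at its end, in the units of the state.
- get_obs(): the state, without advancing time (a new reading comes with each control period).
- cams.read_camera(name): name is "side" or "top" or "wrist"; returns the picture (420x560x3 uint8, red, green, blue); there is no depth.
- cams.calibration(name): a dict with "fx", "fy", "cx", "cy" (pixels), "extrinsics" (4x4, takes a point from world to camera coordinates). Camera axes: x right, y down, z forward; pixel columns grow to the right and rows downward; lengths in m; the calibration is good to about 2 mm. A picture is of the moment at which its call begins: read the wrist's pose just before it. calibration takes no time and is no camera call; for the wrist camera it gives the pose at the moment of the call.
- ticket.sign_off(): hands the job in; it is judged then, once.
Trained networks look in the newest picture that a camera, given by its name, has taken for a name from the list of things; names that differ only in an ending like _2 or _b are one class to them, and where a whole thing is asked for, a point or a joint stands for the part that bears it (a point fixed in the world has none). Each returns a list of dicts, best first, with "p" (0 to 1); they miss things now and then, are a little off and sometimes report something else, mostly with a low value. They report only what shows in the picture. A call takes as long as a camera call. They do not tell look-alikes from the thing itself.
- finder.masks_of(name, camera): "mask" (420x560 bool, what is visible of it) and "xy" ([column, row] in pixels, amid what is visible of it).
- finder.tip_of(name, camera): "xy" ([column, row] in pixels: a listed point, or the origin of a listed thing).
The state is a dict: "time_s": time; "qpos": joint angles; "joint_velocities": joint speeds; "effort": joint torques, N m; "tool_pos": TCP position; "tool_rot": TCP orientation; "force": force on the tool from outside, world axes, zero at the start; "wrist_torque": the same for the moment, N m; "grip_width": finger opening in m; "grasp_force": force on a finger pad.
Only numpy, scipy, OpenCV 4.12 (cv2) and the standard library are available. Lean on these libraries where they do the work, as an engineer would, in place of code of your own. Each camera call takes 0.05 s, during which the arm holds its last target. There are 200 camera calls.

## Working session

There is one attempt and no reset: what is moved stays moved. The work goes in short steps, Python scripts to look and compute and a shell command to move; the robot and the scene stay as the last step left them, time stands still between calls to the robot, and variables do not carry over. Pictures are saved under pics/ and viewed, at most 10 in all, crops included, and the job is handed in when it is done.

```bash
mkdir -p pics; ls
python3 - <<'E'
from cell import get_obs,cams,ticket,finder
import cv2,numpy as np
ims=[cams.read_camera(c) for c in("top","side")]
for n,i in zip(("top","side"),ims): cv2.imwrite(f"pics/{n}0.png",i[:,:,::-1])
for c in("top","side"):
    k=cams.calibration(c);print(c,k["fx"],k["cx"],k["cy"],np.round(k["extrinsics"],3).tolist())
o=get_obs();print(o["tool_pos"],o["tool_rot"],o["time_s"])
E
```

```text
pics
top 387.7893264659749 280.6354830194447 205.12580039119217 [[-0.02, -1.0, 0.02, -0.006], [-0.999, 0.019, -0.044, 0.579], [0.044, -0.021, -0.999, 1.113], [0.0, 0.0, 0.0, 1.0]]
side 532.4575475841536 284.1848946010708 212.08276755844668 [[-0.961, -0.275, 0.021, 0.564], [-0.198, 0.636, -0.746, 0.152], [0.191, -0.721, -0.666, 1.382], [0.0, 0.0, 0.0, 1.0]]
[ 0.25037125 -0.5993002   0.22155822] [-1.79899908e+02  6.67158494e-03  2.26823971e+01] 0.1
```

View pics/top0.png

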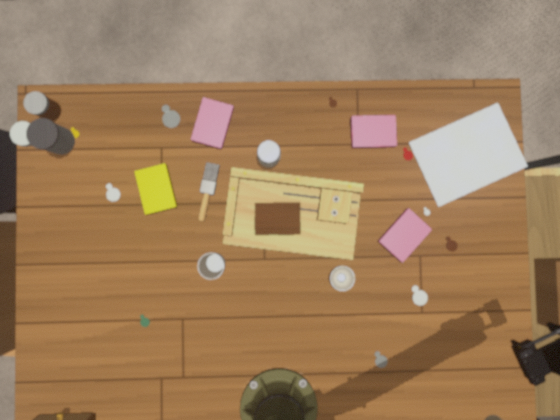

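View pics/side0.png

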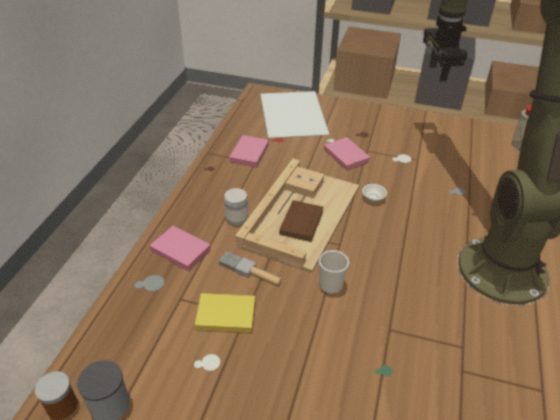

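The look-alikes in the top view are pink blocks at (212,123), (374,131) and (405,235), a yellow one at (155,189), and a dark one at (277,218). Only the dark one fits: it is dark wood and lies on the jig's board. I'll confirm it in an enlarged crop while measuring.

```bash
cat > h.py <<'E'
from cell import get_obs,cams,ticket,finder
import cv2,numpy as np
def bp(xy,z,cam,k=None):
    k=k or cams.calibration(cam);E=np.array(k["extrinsics"]);R,t=E[:3,:3],E[:3,3]
    xy=np.atleast_2d(xy).astype(float)
    d=np.c_[(xy[:,0]-k["cx"])/k["fx"],(xy[:,1]-k["cy"])/k["fy"],np.ones(len(xy))]@R
    o=-R.T@t
    return (o+d*((z-o[2])/d[:,2])[:,None])[:,:2]
def rect(mask,z,cam):
    c=max(cv2.findContours(mask.astype(np.uint8),0,1)[0],key=cv2.contourArea)[:,0]
    r=cv2.minAreaRect((bp(c,z,cam)*1000).astype(np.float32))
    return r,cv2.boxPoints(r)
E
python3 - <<'E'
from h import *
im=cams.read_camera("top");cv2.imwrite("pics/crop1.png",cv2.resize(im[150:280,190:380,::-1],None,fx=4.2,fy=4.2,interpolation=cv2.INTER_CUBIC))
for n,z in(("jig",.012),("panel",.034),("stop",.04)):
    for m in finder.masks_of(n,"top")[:3]:
        print(n,round(m["p"],2),m["xy"],m["mask"].sum(),*[np.round(v,2).tolist() for v in rect(m["mask"],z,"top")[0]] if 0 else rect(m["mask"],z,"top"))
for n,z in(("jig",0),("panel",.012),("stop_back",.026),("cup",0),("dish",0),("tin",0),("brush",0)):
    for cam in("top","side"):
        if cam=="side": cams.read_camera("side")
        else: cams.read_camera("top")
        for m in finder.tip_of(n,cam)[:2]: print(n,cam,round(m["p"],2),m["xy"],np.round(bp(m["xy"],z,cam),4))
E
```

```text
jig 0.71 [299.8, 213.4] 8833 ((553.4905395507812, -50.141632080078125), (392.64971923828125, 227.6370849609375), 81.62318420410156) [[ 412.28516  -227.79059 ]
 [ 637.49365  -260.95337 ]
 [ 694.6959    127.507324]
 [ 469.48743   160.6701  ]]
panel 0.9 [274.6, 216.6] 1457 ((541.2717895507812, -7.438362121582031), (128.21461486816406, 91.08454895019531), 88.83187866210938) [[494.43207  -70.60392 ]
 [585.49774  -72.46078 ]
 [588.1115    55.727196]
 [497.04584   57.584053]]
panel 0.77 [404.7, 232.0] 1483 ((485.4088439941406, -368.3927001953125), (94.42965698242188, 130.81915283203125), 46.280555725097656) [[ 405.50372 -357.31003]
 [ 500.05103 -447.72275]
 [ 565.31396 -379.47537]
 [ 470.76666 -289.06265]]
panel 0.7 [212.7, 121.4] 1496 ((815.9237060546875, 174.7598419189453), (97.3298110961914, 131.0960235595703), 74.91629028320312) [[739.97    144.82916]
 [866.5493  110.71405]
 [891.87744 204.69052]
 [765.2981  238.80563]]
stop 0.93 [336.5, 204.1] 955 ((572.8340454101562, -168.2534637451172), (88.91075134277344, 88.62850952148438), 83.212646484375) [[ 523.5764   -207.16    ]
 [ 611.58374  
[... 366 characters left out ...]
[[ 0.7912 -0.2971]]
panel top 0.91 [157.7, 189.1] [[0.6317 0.3373]]
panel side 0.75 [180.7, 248.5] [[0.8186 0.1814]]
panel side 0.71 [225.6, 314.0] [[0.6307 0.3469]]
stop_back top 0.66 [352.1, 210.2] [[ 0.5595 -0.2227]]
stop_back side 0.6 [311.0, 173.2] [[ 0.5648 -0.2191]]
cup top 0.93 [216.9, 259.9] [[0.4231 0.1709]]
cup side 0.6 [329.2, 285.4] [[0.4184 0.1805]]
dish top 0.75 [343.9, 276.4] [[ 0.3671 -0.1985]]
dish top 0.31 [270.0, 156.4] [[0.7236 0.0108]]
dish side 0.58 [371.4, 197.3] [[ 0.3708 -0.1923]]
tin top 0.6 [269.2, 157.0] [[0.7219 0.0132]]
tin side 0.94 [235.4, 217.6] [[0.7275 0.013 ]]
brush top 0.89 [211.2, 189.8] [[0.6279 0.185 ]]
brush side 0.95 [252.2, 271.2] [[0.6174 0.1919]]
```

View pics/crop1.png

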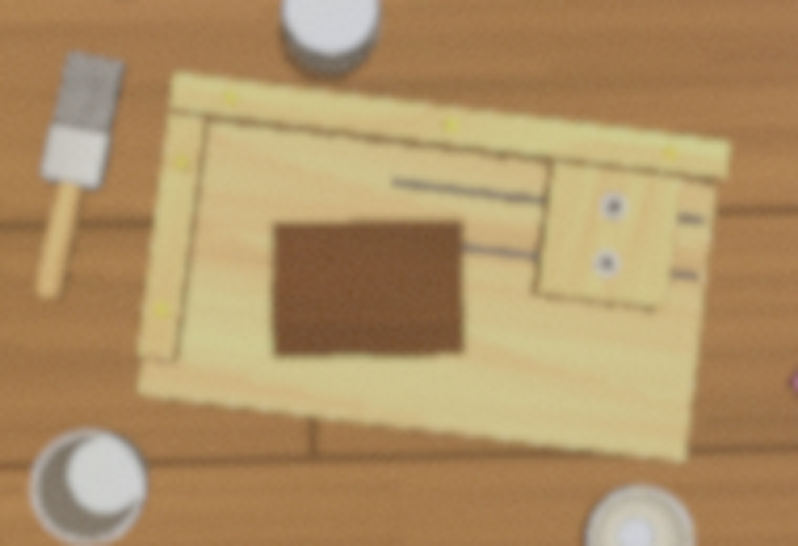

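The crop confirms the dark wooden panel at about (277,218), lying on the board. The fence is behind it, the end stop on the left, and the sliding stop on the right at (336,204). Next I'll fit the jig frame from the edges I can see.

Run:
```python
from h import *
cams.read_camera("top")
P=lambda u,z: bp(np.array(u)/4.2+[190-.38,150-.38],z,"top")
f=P([[172,108],[540,157],[716,180]],.042); e=P([[206,122],[178,358]],.042); n=P([[140,394],[688,461]],.012); r=P([[713,190],[688,461]],.012)
fo=P([[176,73],[730,142]],.042)
ang=lambda a:np.degrees(np.arctan2(*(a[0]-a[-1])[::-1]))
print("yaw from f,n,fo:",ang(f)-90,ang(n)-90,ang(fo)-90,"e,r",ang(e),ang(r))
y=np.radians(np.mean([ang(f)-90,ang(n)-90,ang(fo)-90,ang(e),ang(r)]))
R=np.array([[np.cos(y),-np.sin(y)],[np.sin(y),np.cos(y)]])
j=lambda a:a@R   # jig-axes coords
print("x0 est",j(f)[:,0]-.085,j(n)[:,0]+.110,j(fo)[:,0]-.110,"y0",j(e)[:,1]-.165,j(r)[:,1]+.19)
x0=np.mean([j(f)[:,0].mean()-.085,j(n)[:,0].mean()+.110,j(fo)[:,0].mean()-.11]);y0=np.mean([j(e)[:,1].mean()-.165,j(r)[:,1].mean()+.19])
o=R@[x0,y0];print("jig",np.degrees(y),o)
p=P([[274,225],[462,223],[463,353],[275,355]],.034)
print("panel corners jig",np.round(j(p)-[x0,y0],4).tolist(),"ctr",j(p).mean(0)-[x0,y0],"yaw",ang(p[[0,1]])-90-np.degrees(y))
s=P([[551,163],[680,180],[666,308],[536,293]],.04);print("stop corners",np.round(j(s)-[x0,y0],4).tolist())
for nm,q in(("cup",(.421,.175)),("dish",(.369,-.195)),("tin",(.724,.012)),("brush",(.623,.189)),):print(nm,np.array(q)@R-[x0,y0])
np.savez("jig.npz",R=R,o=o)
```

```text
yaw from f,n,fo: -8.583512418708722 -8.155127114021354 -8.123506466565274 e,r -7.5907335510358065 -6.923052074503595
x0 est [0.55622512 0.55292942 0.55163931] [0.55598536 0.55412682] [0.55508669 0.55344916] y0 [0.02419046 0.02339757] [0.0269983  0.02386684]
jig -7.87518632496695 [ 0.552452   -0.05156757]
panel corners jig [[0.017, 0.1112], [0.0334, -0.0153], [-0.054, -0.0262], [-0.0702, 0.0999]] ctr [-0.01842931  0.04239937] yaw 7.407405314643415
stop corners [[0.0807, -0.0702], [0.0796, -0.1586], [-0.0077, -0.1586], [-0.008, -0.0701]]
cup [-0.16125554  0.20641981]
dish [-0.16206937 -0.16721549]
tin [0.16122037 0.0864728 ]
brush [0.03692116 0.24796492]
```

```bash
python3 -m creep '.04 .045 0 -8 .06; .04 .045 0 -8 .06; .04 .045 0 -8 .06; .04 .045 0 -7 .06; .04 .045 0 0 .06; 0 .05 0 0 .06; 0 .05 0 0 .06; 0 .05 0 0 .06'; python3 -m creep '0 .05 0 0 .06; 0 .05 0 0 .06; 0 .05 0 0 .06; 0 .05 -.03 0 .06; .003 .028 -.03 0 .06; 0 0 -.03 0 .06; 0 0 -.03 0 .06;0 0 0 0 .06'
```

```text
time_s: 2.75
tool_pos: [0.4506, -0.2231, 0.2227]
tool_rot: [180.0, -0.0, -8.3]
force: [1.1, 0.8, 1.3]
grip_width: 0.0605
grasp_force: 0.0
time_s: 3.75
tool_pos: [0.4516, 0.0034, 0.1009]
tool_rot: [180.0, 0.3, -8.3]
force: [-0.8, -0.3, 0.3]
grip_width: 0.0599
grasp_force: 0.0
```

```bash
python3 -m creep '0 0 -.03 0 .06; 0 0 -.03 0 .06; 0 0 -.015 0 .06; 0 0 -.007 0 .06; 0 0 0 0 .06'
python3 - <<'E'
from h import *
im=cams.read_camera("top");cv2.imwrite("pics/t2.png",cv2.resize(im[130:300,170:400,::-1],None,fx=3.4,fy=3.4,interpolation=cv2.INTER_CUBIC))
o=get_obs();print(o["tool_pos"],o["force"])
E
```

```text
time_s: 4.38
tool_pos: [0.4541, 0.0032, 0.0211]
tool_rot: [-180.0, -0.0, -8.3]
force: [0.1, 0.1, 0.8]
grip_width: 0.0599
grasp_force: 0.0
[0.45438223 0.00321099 0.02140208] [-0.36503902  0.55292828 -0.30684313]
```

View pics/t2.png

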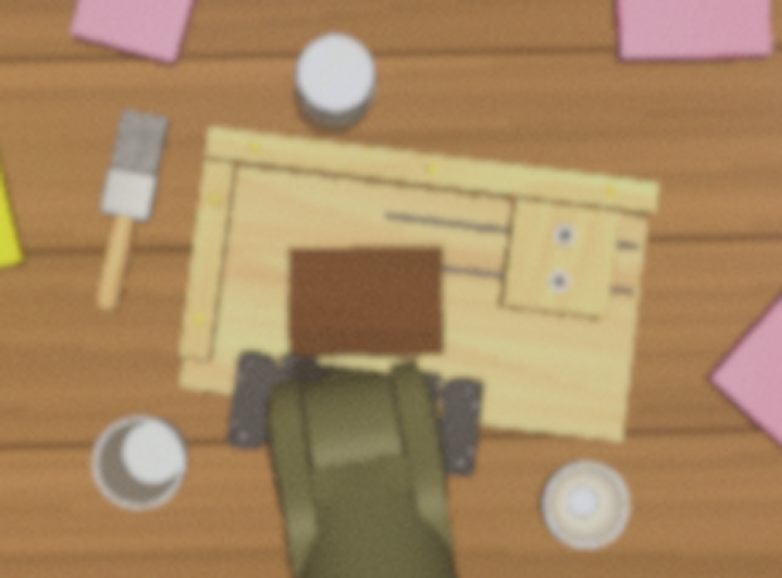

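The gripper is in place at the panel's near edge, with the panel at crop (365,300), and the cup and dish are clear. Now I'll push toward the fence.

```bash
python3 -m creep '.01 -.0014 -.003 0 .06; .008 -.0012 0 0 .06; .006 -.0009 0 0 .06; .006 -.0009 0 0 .06; .006 -.0009 0 0 .06; .006 -.0009 0 0 .06; .006 -.0009 0 0 .06; .006 -.0009 0 0 .06'; python3 -m creep '.006 -.0009 0 0 .06; .006 -.0009 0 0 .06; .005 -.0007 0 0 .06; .004 -.0006 0 0 .06; 0 0 0 0 .06'
python3 - <<'E'
from h import *
im=cams.read_camera("top");cv2.imwrite("pics/t3.png",cv2.resize(im[150:280,190:380,::-1],None,fx=4.2,fy=4.2,interpolation=cv2.INTER_CUBIC))
E
```

```text
time_s: 5.42
tool_pos: [0.5079, -0.005, 0.0175]
tool_rot: [180.0, 0.0, -8.3]
force: [-2.4, 0.7, -0.5]
grip_width: 0.0601
grasp_force: 0.6
time_s: 6.05
tool_pos: [0.5293, -0.0079, 0.0177]
tool_rot: [-180.0, -0.1, -8.3]
force: [-0.4, -0.2, 1.0]
grip_width: 0.06
grasp_force: 0.0
```

View pics/t3.png

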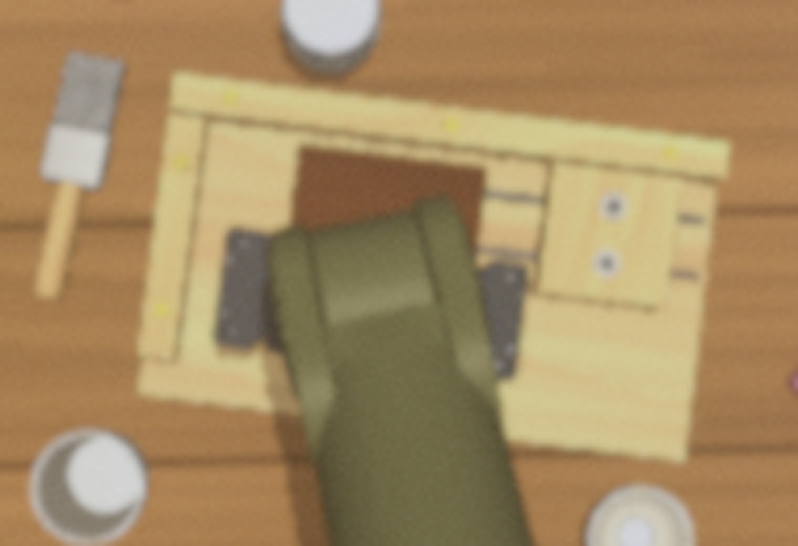

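The panel now lies about parallel to the fence, with a gap of roughly 18 crop pixels (about 12 mm). I'll close it.

```bash
python3 -m creep '.005 -.0007 0 0 .06; .004 -.0006 0 0 .06; .002 -.0003 0 0 .06; 0 0 0 0 .06'; python3 -m creep '.002 -.0003 0 0 .06;0 0 0 0 .06';python3 -m creep '.002 -.0003 0 0 .06;0 0 0 0 .06'
```

```text
time_s: 6.6
tool_pos: [0.5399, -0.0095, 0.0176]
tool_rot: [-180.0, -0.0, -8.3]
force: [0.0, -0.4, 0.3]
grip_width: 0.0602
grasp_force: 0.3
time_s: 6.85
tool_pos: [0.5401, -0.0096, 0.0174]
tool_rot: [180.0, 0.2, -8.3]
force: [-5.3, 0.7, 3.8]
grip_width: 0.06
grasp_force: 2.7
time_s: 7.1
tool_pos: [0.5401, -0.0096, 0.0172]
tool_rot: [179.9, 0.4, -8.3]
force: [-9.3, 0.9, 8.7]
grip_width: 0.06
grasp_force: 5.1
```

```bash
python3 -m creep '-.01 .0014 0 0 .06; -.02 .003 0 0 .06; 0 0 .04 0 .04; 0 0 .05 0 .02; .01 -.05 0 0 0; .015 -.06 0 0 0; .015 -.06 0 0 0; .01 -.06 0 0 0'; python3 -m creep '0 0 0 0 0;0 0 0 0 0'
python3 - <<'E'
from h import *
im=cams.read_camera("top");cv2.imwrite("pics/t4.png",cv2.resize(im[150:280,190:380,::-1],None,fx=4.2,fy=4.2,interpolation=cv2.INTER_CUBIC))
E
```

```text
time_s: 8.1
tool_pos: [0.5647, -0.2379, 0.1081]
tool_rot: [180.0, -0.2, -8.3]
force: [0.9, -0.3, 0.0]
grip_width: 0.008
grasp_force: 0.0
time_s: 8.35
tool_pos: [0.5637, -0.2353, 0.1074]
tool_rot: [-180.0, -0.0, -8.3]
force: [0.1, 0.2, -0.2]
grip_width: 0.0006
grasp_force: 0.0
```

View pics/t4.png

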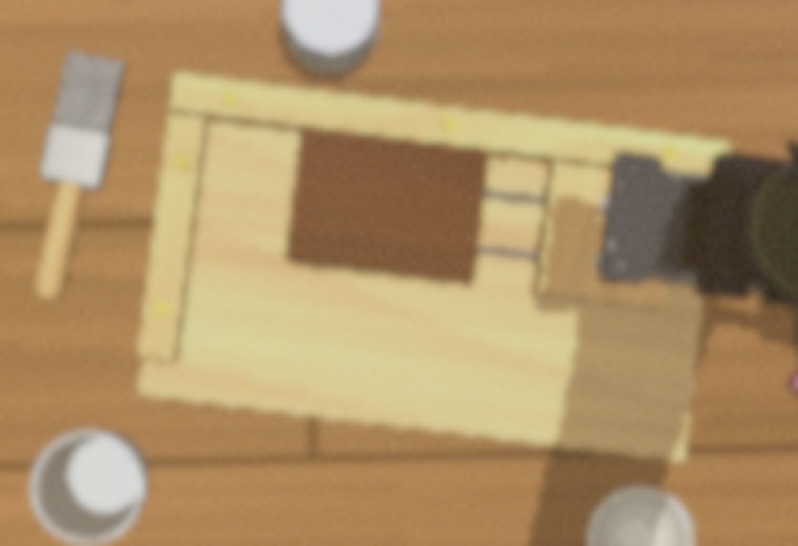

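The panel is flat against the fence at crop (388,205). Now I'll drop behind the stop and push it along +y.

```bash
python3 -m creep '-.0017 -.012 0 0 0; 0 0 -.03 0 0; 0 0 -.03 0 0; 0 0 -.024 0 0;0 0 0 0 0'; python3 -m creep '.0011 .008 0 0 0; .0011 .008 0 0 0; .0008 .006 0 0 0;.0008 .006 0 0 0; 0 0 0 0 0'
```

```text
time_s: 9.02
tool_pos: [0.5602, -0.2468, 0.0218]
tool_rot: [-180.0, 0.2, -8.3]
force: [-1.1, 0.8, -0.2]
grip_width: 0.0008
grasp_force: 0.0
time_s: 9.65
tool_pos: [0.5661, -0.2192, 0.024]
tool_rot: [180.0, -0.0, -8.3]
force: [0.2, -0.4, -0.5]
grip_width: 0.0003
grasp_force: 0.0
```

```bash
python3 -m creep '.0011 .008 0 0 0; .0012 .008 0 0 0; .0011 .008 0 0 0; .0012 .008 0 0 0; .0011 .008 0 0 0; .0012 .008 0 0 0; .0011 .008 0 0 0; .0009 .006 0 0 0'; python3 -m creep '.0009 .006 0 0 0;.0009 .006 0 0 0;.0006 .004 0 0 0;0 0 0 0 0'
python3 - <<'E'
from h import *
im=cams.read_camera("top");cv2.imwrite("pics/t5.png",cv2.resize(im[150:280,190:380,::-1],None,fx=4.2,fy=4.2,interpolation=cv2.INTER_CUBIC))
E
```

```text
time_s: 10.65
tool_pos: [0.5747, -0.1572, 0.0236]
tool_rot: [180.0, -0.0, -8.3]
force: [0.6, -3.6, 1.0]
grip_width: 0.0003
grasp_force: 1.8
time_s: 11.15
tool_pos: [0.577, -0.1404, 0.0235]
tool_rot: [-179.9, 0.0, -8.3]
force: [0.4, -1.1, 0.9]
grip_width: 0.0006
grasp_force: 0.5
```

View pics/t5.png

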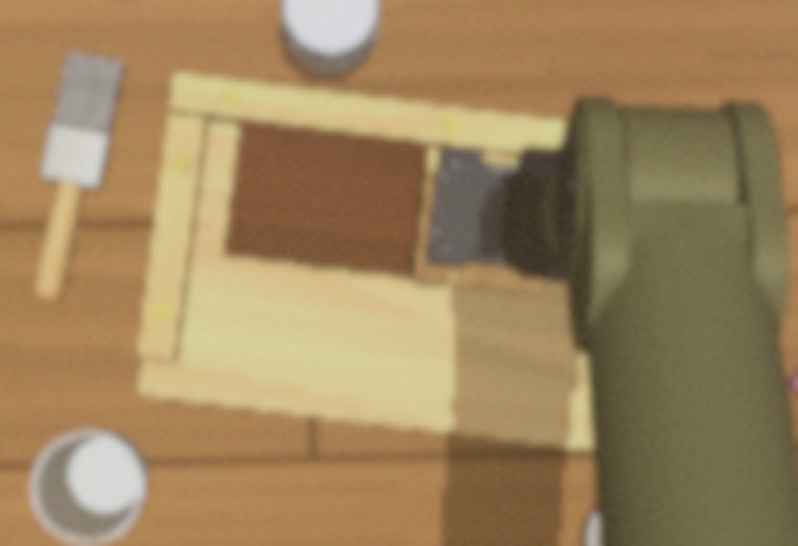

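The stop is pushing the panel along the fence. About 30 crop pixels (about 20 mm) remain to the end stop.

```bash
python3 -m creep '.0009 .006 0 0 0;.0007 .005 0 0 0;.0006 .004 0 0 0;0 0 0 0 0'; python3 -m creep '.0003 .002 0 0 0;.0003 .002 0 0 0;0 0 0 0 0';python3 -m creep '.0003 .002 0 0 0;0 0 0 0 0';python3 -m creep '.0003 .002 0 0 0;0 0 0 0 0'
```

```text
time_s: 11.7
tool_pos: [0.579, -0.1255, 0.0233]
tool_rot: [-180.0, 0.0, -8.3]
force: [0.4, -1.2, -0.7]
grip_width: 0.0006
grasp_force: 0.8
time_s: 12.08
tool_pos: [0.5795, -0.1224, 0.0233]
tool_rot: [-180.0, 0.0, -8.3]
force: [-1.2, -2.2, -1.0]
grip_width: 0.0005
grasp_force: 1.4
time_s: 12.32
tool_pos: [0.5798, -0.1204, 0.0234]
tool_rot: [-180.0, 0.0, -8.3]
force: [-0.8, -2.8, -1.1]
grip_width: 0.0007
grasp_force: 1.5
time_s: 12.58
tool_pos: [0.5801, -0.1183, 0.0233]
tool_rot: [-180.0, 0.0, -8.3]
force: [-1.4, -2.5, -2.1]
grip_width: 0.0004
grasp_force: 1.4
```

```bash
python3 -m creep '.0003 .002 0 0 0;0 0 0 0 0';python3 -m creep '.0003 .002 0 0 0;0 0 0 0 0';python3 -m creep '.0003 .002 0 0 0;0 0 0 0 0'
```

```text
time_s: 12.82
tool_pos: [0.5801, -0.1182, 0.0234]
tool_rot: [179.9, 0.1, -8.4]
force: [-2.0, -6.3, -1.3]
grip_width: 0.0003
grasp_force: 2.9
time_s: 13.08
tool_pos: [0.5801, -0.1181, 0.0234]
tool_rot: [179.8, 0.1, -8.4]
force: [-2.9, -9.0, -1.3]
grip_width: 0.0003
grasp_force: 4.4
time_s: 13.32
tool_pos: [0.5801, -0.1181, 0.0234]
tool_rot: [179.6, 0.1, -8.5]
force: [-4.0, -11.0, -0.5]
grip_width: 0.0002
grasp_force: 5.9
```

The force is building with no motion, so the panel is against the end stop. I'll back off and press it once more toward the fence.

```bash
python3 -m creep '-.0014 -.01 0 0 0;-.003 -.02 0 0 0; 0 0 .04 0 0; 0 0 .05 0 .02; -.025 .05 0 0 .06; -.03 .06 0 0 .06; -.02 .06 0 0 .06; 0 .03 0 0 .06'; python3 -m creep '0 0 0 0 .06;0 0 0 0 .06'
python3 - <<'E'
from h import *
im=cams.read_camera("top");cv2.imwrite("pics/t6.png",cv2.resize(im[150:280,190:380,::-1],None,fx=4.2,fy=4.2,interpolation=cv2.INTER_CUBIC))
E
```

```text
time_s: 14.32
tool_pos: [0.5031, 0.0562, 0.1143]
tool_rot: [-180.0, -0.1, -8.1]
force: [1.2, -0.2, -0.1]
grip_width: 0.0422
grasp_force: 0.0
time_s: 14.58
tool_pos: [0.5047, 0.0515, 0.1138]
tool_rot: [180.0, -0.0, -8.4]
force: [-0.0, 0.3, 0.0]
grip_width: 0.058
grasp_force: 0.0
```

View pics/t6.png

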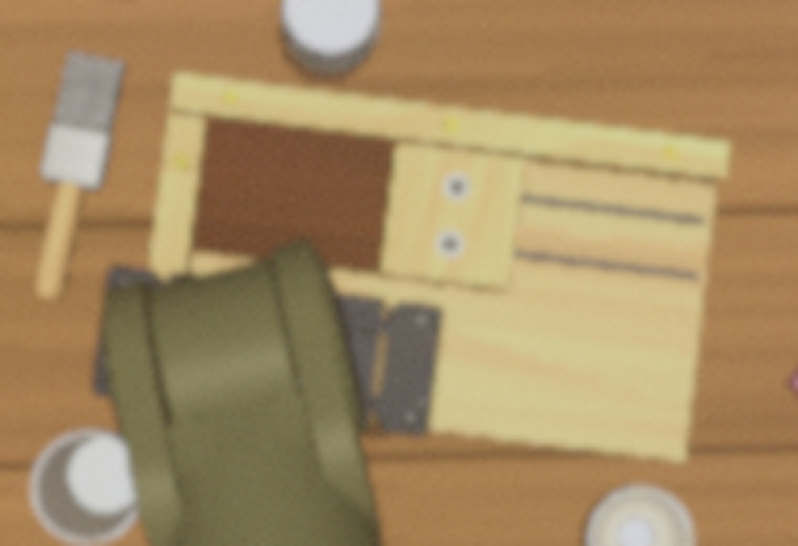

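The panel is seated with no visible gaps, and the stop is against it at crop (450,215). I'll add one gentle press toward the fence for certainty.

```bash
python3 -m creep '0 0 -.04 0 .06;0 0 -.035 0 .06;0 0 -.017 0 .06;0 0 0 0 .06;.012 -.0018 0 0 .06;.012 -.0018 0 0 .06;.01 -.0014 0 0 .06;0 0 0 0 .06'; python3 -m creep '.004 -.0006 0 0 .06;.004 -.0006 0 0 .06;0 0 0 0 .06'; python3 -m creep '.002 -.0003 0 0 .06;.002 -.0003 0 0 .06;0 0 0 0 .06'
```

```text
time_s: 15.62
tool_pos: [0.5394, 0.0474, 0.022]
tool_rot: [-180.0, -0.0, -8.4]
force: [0.9, 0.4, 0.0]
grip_width: 0.0597
grasp_force: 0.0
time_s: 16.0
tool_pos: [0.5464, 0.0463, 0.0216]
tool_rot: [-180.0, -0.0, -8.3]
force: [0.6, -0.5, -0.1]
grip_width: 0.0599
grasp_force: 0.0
time_s: 16.38
tool_pos: [0.5482, 0.046, 0.0213]
tool_rot: [179.9, 0.2, -8.3]
force: [-5.8, 0.4, 3.7]
grip_width: 0.0601
grasp_force: 2.6
```

The contact is at the same jig x (-18.2 mm) as the first press, so the panel is still against the fence. I'll retreat and check.

```bash
python3 -m creep '-.01 .0014 0 0 .06;-.02 .003 0 0 .06;0 0 .05 0 .06;0 0 .06 0 .06;0 0 .05 0 .06;0 -.06 0 0 .06;0 -.06 0 0 .06;0 -.06 0 0 .06'; python3 -m creep '0 -.06 0 0 .06;0 -.06 0 0 .06;0 -.06 0 0 .06;0 0 0 0 .06;0 0 0 0 .06'
python3 - <<'E'
from h import *
im=cams.read_camera("top");cv2.imwrite("pics/t7.png",cv2.resize(im[150:280,190:380,::-1],None,fx=4.2,fy=4.2,interpolation=cv2.INTER_CUBIC))
E
```

```text
time_s: 17.38
tool_pos: [0.5201, -0.1316, 0.1821]
tool_rot: [179.9, -0.1, -8.3]
force: [1.5, 0.2, 0.2]
grip_width: 0.0602
grasp_force: 0.0
time_s: 18.0
tool_pos: [0.5201, -0.3093, 0.1813]
tool_rot: [-180.0, -0.0, -8.3]
force: [0.3, 0.8, 0.2]
grip_width: 0.0602
grasp_force: 0.0
```

View pics/t7.png

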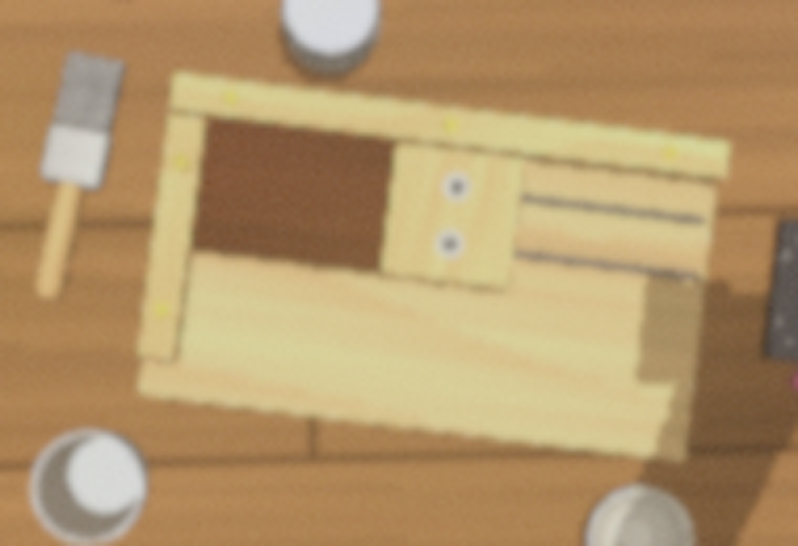

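The panel is flush with the fence and end stop at crop (295,195), the stop touches it, the surrounding items haven't moved, and the gripper is clear.

```bash
python3 -c "
from cell import ticket;print(ticket.sign_off())"
```

```text
the job is handed in; nothing more can be done
None
```

I handed the job in at about 18 s: the panel is seated against the fence and end stop with the sliding stop trapping it, the gripper is clear, and the final top view shows no gaps and nothing else moved; the sign-off returned no verdict.

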